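# Scan the tilt mechanism, then snap its cover on and hold it home

## Robot

A 6-joint arm with a two-finger parallel gripper is mounted at the origin on the work surface. World frame = base frame: x ahead of the robot, y to its left, z up, the work surface at z = 0. Lengths are in m, angles in rad, forces in N, time in s.
With the tool pointing down it reaches from about 0.35 to 0.95 m from the base axis. Payload 17.4 kg.
Tool frame: the origin (TCP) lies between the finger pads; the fingertips stand 25 mm ahead of it and the grasp point (between the pads) lies 6 mm ahead of it (manip.tips_ahead is the distance from the TCP to the fingertips, in m); z points along the fingers, y is the line along which they close (so a half turn about z gives the same grasp; the last joint's range is limited). The gripper opens to 93 mm and grips with 3 to 60 N. Pads are 15 mm wide; open, the fingers measure 128 mm over their backs; the gripper's body (75 mm by 188 mm) begins 65 mm behind the grasp point.
Start: joints at [-1.221, 0.116, 1.442, -0, 1.584, -0.038], TCP at [0.255, -0.625, 0.244] pointing down, gripper open.
Joint ranges: [-2.83, 2.83], [-0.83, 2.19], [0.07, 2.5], [-1.14, 4.28], [0.01, 3], [-2.97, 2.97]. Speed limits (rad/s): [1.89, 1.89, 2.22, 3.14, 3.14, 3.14].

## Interface

Orientations are given as a 3x3 rotation matrix whose columns are the frame's x, y, z axes.
In Python, from bench import manip gives the robot as it stands. The module is installed in compiled form; this text tells all that it offers.
- The arm moves only by the shell command python3 -m pendant 'ROWS'. ROWS is JSON, a list of rows, each a list of 5 numbers: the shift along the tool's x, y, z in m, then the turn about the tool's z in rad, then the finger opening in m, from 0 to 0.093. In form: [[tx, ty, tz, yaw, claw], ...]. A call has 1 to 12 rows; each row shifts and turns the commanded pose from where the row before left it, along the tool's axes as they then stand; what a row does not reach is not made up. A row lasts 1/12 s, in which the tool goes at most 41.7 mm and 7.16 degrees, less where a joint would pass 70% of its speed; a pose out of reach is approached as far as the arm can. A call is refused whole if a number of a shift passes 0.0417 or a number of a turn 0.125, either way. A call with a gripper value outside its range is refused whole. The fingers move at their own pace and stop on an object; the grip force is fixed at half the most. Time passes only in rows, so rows that do not move let the fingers close. It gives the time, the measured TCP pose, the force, the opening and the grip force at its end, in the units of the state.
- manip.observe(): the state, without advancing time (a new reading comes with each control period).
- manip.get_image(name): name is "scene" or "top" or "wrist"; returns the picture (384x512x3 uint8, red, green, blue); there is no depth.
- manip.calibration(name): a dict with "fx", "fy", "cx", "cy" (pixels), "k1" (the pictures are not rectified: a ray, as slopes to the right and down, at radius r is drawn at 1 + k1 r^2 times it, then the intrinsics apply), "pose" (4x4, takes a point from camera to world coordinates). Camera axes: x right, y down, z forward; pixel columns grow to the right and rows downward; lengths in m; the calibration is good to about 2 mm. A picture is of the moment at which its call begins: read the wrist's pose just before it. calibration takes no time and is no camera call; for the wrist camera it gives the pose at the moment of the call.
- manip.hand_in(): hands the job in; it is judged then, once.
Trained networks look in the newest picture that a camera, given by its name, has taken for a name from the list of things; names that differ only in an ending like _2 or _b are one class to them, and where a whole thing is asked for, a point or a joint stands for the part that bears it (a point fixed in the world has none). Each returns a list of dicts, best first, with "p" (0 to 1); they miss things now and then, are a little off and sometimes report something else, mostly with a low value. They report only what shows in the picture. A call takes as long as a camera call. They do not tell look-alikes from the thing itself.
- manip.boxes_of(query, camera): "location" ([column, row] in pixels, amid what is visible of it).
- manip.landmark_of(query, camera): "location" ([column, row] in pixels: a listed point, or the origin of a listed thing).
The state is a dict: "clock": time; "joint_pos": joint angles; "joint_vel": joint speeds; "effort": joint torques, N m; "eef_pos": TCP position; "tool_rot": TCP orientation; "force": force on the tool from outside, world axes, zero at the start; "moment": the same for the moment, N m; "width": finger opening in m; "gripper_force": force on a finger pad.
Only numpy, scipy, OpenCV 4.12 (cv2) and the standard library are available. Lean on these libraries where they do the work, as an engineer would, in place of code of your own. Each camera call takes 0.05 s, during which the arm holds its last target. There are 200 camera calls.

## Task

Scan this upturned chair seat in before its label is covered: take the barcode scanner out of its cradle, hold it still for a second about a hand's breadth above the barcode label on the tilt mechanism, its window aimed at the middle of the label, and stand it back in the cradle. Then fetch the black oblong clip-on cover and press it down squarely over the labelled spring housing until both clips snap and it sits fully home on the seat plate, and finish with the gripper still pressing it firmly down (about 10 N). Leave the other things on the bench and the small round cap on the seat board where they are.

Things in the scene. Friction and masses are not known exactly. Their poses are not given: they have to be found in the camera images.
- scanner: cordless in-line barcode scanner, 145 mm tall, standing nose down in its cradle. Origin: centre of the flat nose at its lower end, where the scan window is; z runs up the body, and it reads along its own -z. Head (lowest 48 mm) 46 x 36 mm (x by y), handle above it 36 x 28 mm. 160 g. Grip it from above, high on the handle, about 122 mm above the nose, so that its top clears the palm
- cradle: grey charging cradle fixed to the bench, base 110 x 90 x 12 mm, with an open-topped cup 54 x 44 mm inside (x by y, the same way round as the scanner standing in it), its walls 4 mm thick, top edge 52 mm above the bench. Origin: centre of the underside; z up. It may stand on either side of the seat
- cradle_floor (a point): centre of the cup's floor, 12 mm above the bench; the scanner's origin rests here when it is docked; axes as the cradle's
- seat: round upholstered chair seat, 340 mm across and 72 mm high, lying upside down on the bench (fixed) with its plywood board up. Origin: centre of its underside on the bench
- mechanism: dark steel tilt mechanism bolted to the seat board. Origin: on the seat plate's top face, 75 mm above the bench, under the centre of the spring housing; x along the housing, z up. The housing is a block 98 x 47 mm (x by y) and 30 mm high, top edges rounded to 8 mm, with a spring clip in the middle of each short end
- seat_plate: the rigid steel plate under the housing, 205 x 150 mm, on which the fitted cover's rim rests; origin and axes as mechanism. On it, at x = +94 mm, a round column socket 60 mm across and 34 mm high with a lift lever towards -y; bolt heads 6 mm high at x = -68 and +113 mm, y = 62 mm either way
- label (a point): centre of the barcode label (60 x 28 mm, white with black bars) on the flat top of the housing, 30 mm above the seat plate (105 mm above the bench); z up
- cover: black oblong plastic cover, an open-bottomed box 119 x 58 x 36 mm (x by y by z), walls 3 mm, lying rim down on the bench on either side of the seat. Origin: centre of its rim plane (underside); x along its length, z up. Inside 52 mm wide (2.5 mm clear of the housing each side). Fits either way round; home, its origin is at mechanism's. 70 g. Grip across the width, 24 mm above the rim
- clip_a (a joint): sprung steel clip in the -x end of the housing, a round nose 12 mm above the plate whose tip is at x = -55.5 mm. 0 = out; pushed in up to about 0.004 m by a rib inside the cover's end, 0 again when the cover is home. The cover meets the clips with its rim about 15 mm above the plate, needs about 11 N in all, and gives way suddenly below about 10 mm
- clip_b (a joint): the same clip in the +x end (tip at x = +55.5 mm)
- socket_cap: bystander: low round black cap, 52 mm across and 18 mm high, lying loose on the seat board about 120 mm to the +y side of the mechanism; origin at its underside
- stapler: bystander: pneumatic staple gun lying on its side, 165 x 135 x 42 mm, beyond the seat to the left
- tape: bystander: paper tape roll lying flat, 100 mm across and 48 mm high, beyond the seat to the right
- mallet: bystander: rubber mallet with wooden handle, 270 mm long, lying to the right beyond the seat's middle
- screwdriver: bystander: black-handled screwdriver, 200 mm long, lying between the robot and the seat
- staple_box: bystander: cardboard box 95 x 60 x 45 mm, near the robot to the right
- screw_bin: bystander: green stock bin of screws, 150 x 100 x 75 mm, near the robot to the left
Things that resemble listed ones, but are neither listed nor needed, are in the scene too. Leave any orange or yellow look-alike of the scanner alone.

How it is judged:
On the way, in this order (a step that is already met when the one before it is completed fails the run):
1. the held scanner is aimed at the label (reading line within 15 mm of the label's centre, window 5 to 160 mm from it) and kept still for 0.8 s (x of label in the frame of scanner between -0.015 and 0.015 m and y of label in the frame of scanner between -0.015 and 0.015 m and z of label in the frame of scanner between -0.16 and -0.005 m and linear speed of scanner below 0.03 m/s and angular speed of scanner below 0.25 rad/s and contact force between the fingers and scanner above 1 N), for 0.8 s.
2. the scanner stands in its cradle again, let go (horizontal distance between scanner and cradle_floor below 0.012 m and z of scanner in the frame of cradle_floor between -0.004 and 0.005 m and angle between scanner's own z axis and vertical below 0.12 rad and contact force between the fingers and scanner below 0.1 N), for 0.2 s.
At the end, for the whole second after the job is handed in: cover home on the housing (5 mm sideways, 3 mm in height, 0.08 rad in line, 0.05 rad level), both clips sprung back (under 2 mm), fingers still pressing it on the seat plate with 4 to 40 N, scanner upright in its cradle (12 mm, 5 mm in height), let go (all of step 2 and x of cover in the frame of mechanism between -0.005 and 0.005 m and y of cover in the frame of mechanism between -0.005 and 0.005 m and z of cover in the frame of mechanism between -0.003 and 0.003 m and angle between the x axis of cover and the x axis of mechanism, either way round below 0.08 rad and angle between cover's own z axis and vertical below 0.05 rad and value of joint each of clip_a, clip_b below 0.002 m and contact force between cover and seat_plate between 4 and 40 N and contact force between the fingers and cover above 2 N and linear speed of cover below 0.02 m/s); the arm keeps its last pose, push and grip.
It fails at once if the round cap on the seat board is moved by more than 30 mm (distance of socket_cap from where it was at the start of the episode above 0.03 m).
It fails at once if another thing on the bench (staple gun, tape, mallet, screwdriver, box, bin) is moved by more than 30 mm (distance of any of stapler, tape, mallet, screwdriver, staple_box, screw_bin from where it was at the start of the episode above 0.03 m).
It also fails if it takes over 61 s, if anything falls off the work surface, if the arm or the gripper's body presses on something with over 40 N, if the wrist force passes 120 N, or if a joint passes its speed limit or range.

## Working session

There is one attempt and no reset: what is moved stays moved. The work goes in short steps, Python scripts to look and compute and a shell command to move; the robot and the scene stay as the last step left them, time stands still between calls to the robot, and variables do not carry over. Pictures are saved under pics/ and viewed, at most 11 in all, crops included, and the job is handed in when it is done.

```bash
mkdir -p pics
cat > h.py <<'E'
import numpy as np, cv2
from bench import manip
def ray(cam,px,cal=None):
    c=cal or manip.calibration(cam); P=np.array(c["pose"])
    d=np.array([(px[0]-c["cx"])/c["fx"],(px[1]-c["cy"])/c["fy"]]); u=d.copy()
    for _ in range(20): u=d/(1+c["k1"]*(u@u))
    return P[:3,3],P[:3,:3]@np.array([u[0],u[1],1.])
def at(cam,px,z,cal=None):
    o,d=ray(cam,px,cal); return o+d*(z-o[2])/d[2]
def proj(cam,p,cal=None):
    c=cal or manip.calibration(cam); P=np.array(c["pose"]); q=P[:3,:3].T@(np.array(p)-P[:3,3]); u=q[:2]/q[2]; u=u*(1+c["k1"]*(u@u))
    return np.array([u[0]*c["fx"]+c["cx"],u[1]*c["fy"]+c["cy"]])
def save(cam,name,box=None,s=1):
    im=manip.get_image(cam)[:,:,::-1]
    if box: im=im[box[1]:box[3],box[0]:box[2]]
    cv2.imwrite("pics/"+name,cv2.resize(im,None,fx=s,fy=s,interpolation=cv2.INTER_CUBIC))
E
python3 - <<'E'
from h import *
np.set_printoptions(precision=3,suppress=True)
a=manip.get_image("top");b=manip.get_image("scene")
cv2.imwrite("pics/top.png",cv2.resize(a[:,:,::-1],(800,600)))
cv2.imwrite("pics/scene.png",cv2.resize(b[:,:,::-1],(800,600)))
for q,z in [("scanner",.012),("cradle",0),("cradle_floor",.012),("mechanism",.075),("label",.105),("cover",0),("socket_cap",.072)]:
  for cam in("top","scene"):
    for r in manip.landmark_of(q,cam)[:4]: print(q,cam,np.round(r["p"],2),np.round(r["location"],1),at(cam,r["location"],z))
print(manip.observe()["tool_rot"])
for c in ("top","scene"):print(np.array(manip.calibration(c)["pose"]))
E
```

```text
scanner top 0.92 [354.5 215.4] [ 0.445 -0.311  0.012]
scanner top 0.89 [394.2 256.9] [ 0.33  -0.423  0.012]
scanner top 0.67 [397.9 203.9] [ 0.481 -0.436  0.012]
scanner scene 0.9 [155.7 232.5] [ 0.44  -0.313  0.012]
scanner scene 0.85 [118.  263.7] [ 0.494 -0.437  0.012]
scanner scene 0.83 [104.3 229. ] [ 0.349 -0.426  0.012]
cradle top 0.96 [353.9 212.6] [ 0.454 -0.312  0.   ]
cradle top 0.69 [399.9 156.5] [ 0.621 -0.448  0.   ]
cradle scene 0.68 [155.5 238.7] [ 0.449 -0.319  0.   ]
cradle_floor top 0.69 [355.1 217.3] [ 0.44  -0.312  0.012]
cradle_floor scene 0.86 [153.2 235.5] [ 0.447 -0.323  0.012]
mechanism top 0.71 [227.  162.4] [0.578 0.051 0.075]
mechanism scene 0.83 [299.1 193. ] [0.579 0.06  0.075]
mechanism scene 0.66 [221.8 306.8] [ 0.791 -0.305  0.075]
label top 0.62 [226.8 160.9] [0.576 0.049 0.105]
label scene 0.85 [298.6 185.9] [0.583 0.053 0.105]
cover top 0.63 [139.  194.4] [0.492 0.309 0.   ]
cover top 0.61 [356.3 215.7] [ 0.445 -0.319  0.   ]
cover scene 0.91 [338.1 171.9] [0.487 0.296 0.   ]
socket_cap top 0.75 [183.9 152.7] [0.603 0.171 0.072]
socket_cap scene 0.46 [337.  183.9] [0.602 0.177 0.072]
[[ 0.926  0.378  0.   ]
 [ 0.378 -0.926 -0.   ]
 [-0.     0.    -1.   ]]
[[ 0.023 -0.993  0.118  0.368]
 [-1.    -0.023  0.004 -0.042]
 [-0.001 -0.118 -0.993  1.185]
 [ 0.     0.     0.     1.   ]]
[[ 0.544  0.497 -0.676  1.284]
 [ 0.839 -0.332  0.431 -0.543]
 [-0.011 -0.802 -0.598  0.793]
 [ 0.     0.     0.     1.   ]]
```

View pics/top.png

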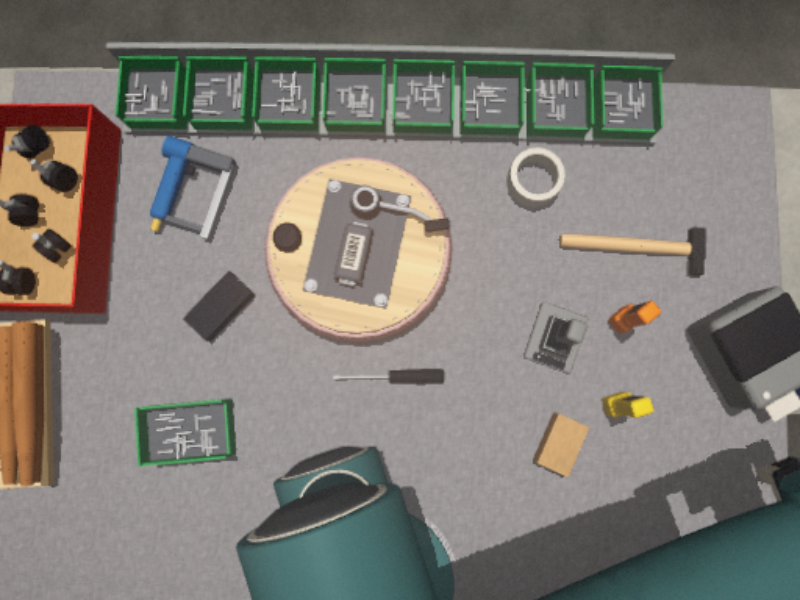

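View pics/scene.png

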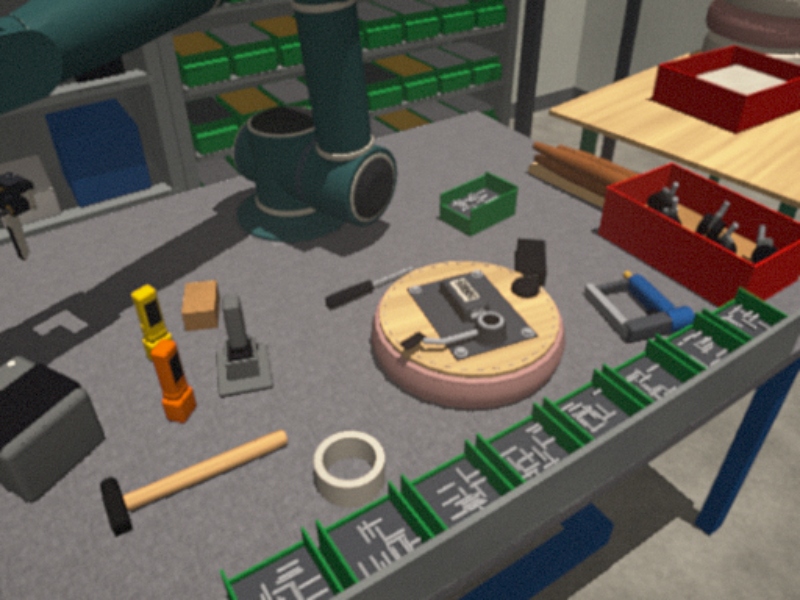

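Scanner candidates in top.png (800 px scale) are the grey one in its cradle (572,330), the orange one (640,315) and the yellow one (630,405). I choose the grey docked one. The black oblong cover is at (218,307), the label at (352,252) and the cap at (287,237). The scene view agrees. Next I'll rectify close crops to get the yaws.

```bash
cat >> h.py <<'E'
def rect(im,cam,c,z,half=.1,mm=.0005,cal=None):
    # world-plane view: column right = -y, row down = -x
    n=int(2*half/mm); c_=cal or manip.calibration(cam); P=np.array(c_["pose"])
    j,i=np.meshgrid(np.arange(n),np.arange(n)); X=c[0]+half-i*mm; Y=c[1]+half-j*mm
    q=np.stack([X,Y,np.full(X.shape,z)],-1)-P[:3,3]; q=q@P[:3,:3]; u=q[...,:2]/q[...,2:]
    u=u*(1+c_["k1"]*(u**2).sum(-1,keepdims=True))
    return cv2.remap(im,(u[...,0]*c_["fx"]+c_["cx"]).astype(np.float32),(u[...,1]*c_["fy"]+c_["cy"]).astype(np.float32),cv2.INTER_CUBIC)
def blob(m,c,half=.1,mm=.0005):
    # biggest blob's rectangle: centre xy, sides (long,short), yaw of long axis in world
    m=cv2.morphologyEx(m.astype(np.uint8),cv2.MORPH_OPEN,np.ones((7,7)))
    k=max(cv2.findContours(m,cv2.RETR_EXTERNAL,cv2.CHAIN_APPROX_NONE)[0],key=cv2.contourArea)
    b=cv2.boxPoints(cv2.minAreaRect(k)); w=np.stack([c[0]+half-b[:,1]*mm,c[1]+half-b[:,0]*mm],1)
    e=[w[1]-w[0],w[2]-w[1]]; e.sort(key=np.linalg.norm); l=e[1]
    return w.mean(0),np.linalg.norm(e[1]),np.linalg.norm(e[0]),(np.arctan2(l[1],l[0])+np.pi/2)%np.pi-np.pi/2
E
python3 - <<'E'
from h import *
a=manip.get_image("top")
S=[((.45,-.312),.012),((.49,.305),.036),((.578,.05),.105)]
R=[rect(a,"top",c,z) for c,z in S]
cv2.imwrite("pics/rect.png",cv2.resize(np.hstack(R)[:,:,::-1],(798,266)))
g=R[1].max(2); print("cover",blob(g<70,S[1][0]))
h=R[2].min(2); print("label",blob(cv2.morphologyEx((h>120).astype(np.uint8),cv2.MORPH_CLOSE,np.ones((9,9))),S[2][0]))
E
```

```text
cover (array([0.46437266, 0.27455398], dtype=float32), np.float32(0.11494545), np.float32(0.014250456), np.float32(-0.7724954))
label (array([0.57824993, 0.05025   ], dtype=float32), np.float32(0.19950002), np.float32(0.19950001), np.float32(-1.1920929e-07))
```

View pics/rect.png

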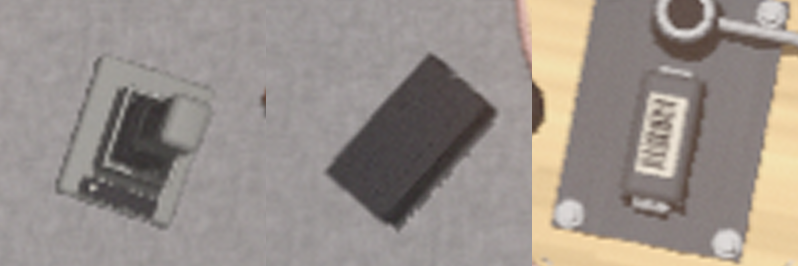

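The left panel shows the grey scanner in its cradle, so the choice holds. The base corners are at (100,55), (212,90), (165,227) and (57,192), which gives a cradle centre of about (0.444,-0.312) and a yaw of about -0.31. The middle panel is the plain black cover with its long axis near yaw -0.72. On the right, the label is at (660,136) and the mechanism's yaw is about -0.22.

```bash
cat >> h.py <<'E'
def go(x=None,y=None,z=None,psi=None):
    "print turn needed, then shift in tool axes after that turn"
    o=manip.observe(); p=np.array(o["eef_pos"]); R=np.array(o["tool_rot"]); s=np.arctan2(R[1,0],R[0,0])
    if psi is None: psi=s
    t=s-psi; d=np.array([v if v is not None else w for v,w in zip((x,y,z),p)])-p
    e=np.array([[np.cos(psi),np.sin(psi),0],[np.sin(psi),-np.cos(psi),0],[0,0,-1]])
    print("at",p.round(4),"psi",round(s,4),"turn",round(t,4),"shift",(e.T@d).round(4),"t",round(o["clock"],2),"F",np.round(o["force"],1),"w",round(o["width"],4),round(o["gripper_force"],1))
E
python3 -m pendant '[[0,0,0,0.117,0.093],[0,0,0,0.117,0.093],[0,0,0,0.117,0.093],[0,0,0,0.117,0.093],[0,0,0,0.117,0.093],[0,0,0,0.117,0.093]]'
python3 -m pendant '[[0.007,-0.0296,-0.005,0,0.093],[0.007,-0.0296,-0.005,0,0.093],[0.007,-0.0296,-0.005,0,0.093],[0.007,-0.0296,-0.005,0,0.093],[0.007,-0.0296,-0.005,0,0.093],[0.007,-0.0296,-0.005,0,0.093],[0.007,-0.0296,-0.005,0,0.093],[0.007,-0.0296,-0.005,0,0.093],[0.007,-0.0296,-0.005,0,0.093],[0.007,-0.0296,-0.005,0,0.093],[0.007,-0.0296,-0.005,0,0.093],[0,0,0,0,0.093]]'
python3 - <<'E'
from h import *
go(.444,-.3124,.14,-.31)
print(np.array(manip.calibration("wrist")["pose"]).round(3)); save("wrist","w1.png")
for q,z in(("scanner",.012),("cradle",0),("cradle_floor",.012)):
  for r in manip.landmark_of(q,"wrist")[:2]: print(q,r["p"],r["location"],at("wrist",r["location"],z).round(4))
E
```

```text
clock: 1.35
eef_pos: [0.2553, -0.6249, 0.2436]
tool_rot: [[0.949, -0.315, -0.0], [-0.315, -0.949, 0.0], [-0.0, -0.0, -1.0]]
force: [0.3, 0.1, 0.3]
width: 0.093
gripper_force: 0.0
clock: 2.35
eef_pos: [0.4311, -0.3357, 0.3001]
tool_rot: [[0.952, -0.306, 0.002], [-0.306, -0.952, -0.0], [0.002, -0.0, -1.0]]
force: [0.4, 0.5, 0.0]
width: 0.0928
gripper_force: 0.0
at [ 0.4311 -0.3357  0.3001] psi -0.3112 turn -0.0012 shift [ 0.0051 -0.0262  0.1601] t 2.35 F [0.4 0.5 0. ] w 0.0928 0.0
[[-0.307 -0.912 -0.271  0.507]
 [-0.952  0.294  0.088 -0.36 ]
 [-0.001  0.285 -0.958  0.441]
 [ 0.     0.     0.     1.   ]]
scanner 0.77 [236.4, 155.0] [ 0.4437 -0.3178  0.012 ]
scanner 0.67 [329.4, 209.4] [ 0.3275 -0.4202  0.012 ]
cradle 0.84 [236.6, 153.1] [ 0.4439 -0.3184  0.    ]
cradle_floor 0.69 [240.4, 153.5] [ 0.4431 -0.3247  0.012 ]
cradle_floor 0.58 [236.6, 158.1] [ 0.4387 -0.3177  0.012 ]
```

View pics/w1.png

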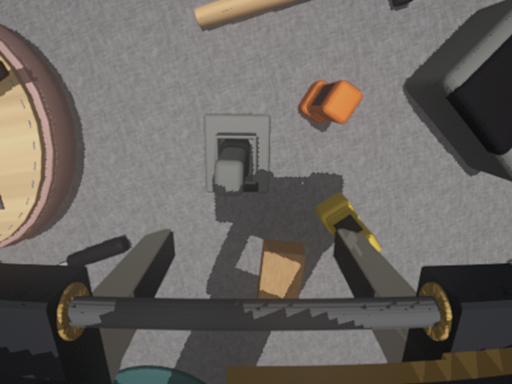

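The wrist view shows the docked grey scanner at (230,170), with its cradle edges parallel to the image axes, so the yaw is right. Orange is at (330,100) and yellow at (345,220).

Run:
```python
from h import *
for p in [(206,115),(270,115),(207,191),(270,191)]: print("base",at("wrist",p,.012).round(4))
print("cup far",at("wrist",(237.5,134),.052).round(4))
# handle top corners approx
for p in [(215,191),(243,191),(218,162),(246,162)]: print("top",at("wrist",p,.157).round(4))
for cam in("wrist","top","scene"): print(cam,proj(cam,(.444,-.3135,.157)),manip.boxes_of("scanner",cam)[:1])
```

```text
base [ 0.5062 -0.2979  0.012 ]
base [ 0.4797 -0.3784  0.012 ]
base [ 0.4073 -0.2627  0.012 ]
base [ 0.3797 -0.3474  0.012 ]
cup far [ 0.4727 -0.3328  0.052 ]
top [ 0.4382 -0.3043  0.157 ]
top [ 0.4301 -0.3292  0.157 ]
top [ 0.4632 -0.3163  0.157 ]
top [ 0.4552 -0.3405  0.157 ]
wrist [222.14825109 182.31537999] [{'location': [330.6, 105.2], 'p': 0.93}]
top [368.87393644 212.294764  ] [{'location': [405.4, 200.7], 'p': 0.87}]
scene [147.47092381 190.49036889] [{'location': [113.0, 245.4], 'p': 0.9}]
```

```bash
python3 -m pendant '[[0.002,-0.007,0.02,0,0.093],[0.002,-0.007,0.02,0,0.093],[0.001,-0.007,0.02,0,0.093],[0,0,0,0,0.093],[0,0,0,0,0.093]]' | head -2
python3 - <<'E'
from h import *
go(.444,-.318,.14,-.31); cal=manip.calibration("wrist")
im=manip.get_image("wrist")
R=[rect(im,"wrist",(.444,-.318),z,.1,.0005,cal) for z in(.157,.012)]
for r in R: cv2.drawMarker(r,(200,200),(255,0,0),0,10,1)
cv2.imwrite("pics/r2.png",np.hstack(R)[:,:,::-1])
E
```

```text
clock: 3.12
eef_pos: [0.4399, -0.3208, 0.2382]
at [ 0.4399 -0.3208  0.2382] psi -0.3145 turn -0.0045 shift [ 0.0031 -0.004   0.0982] t 3.12 F [ 0.5 -0.2  0.2] w 0.0929 0.0
```

View pics/r2.png

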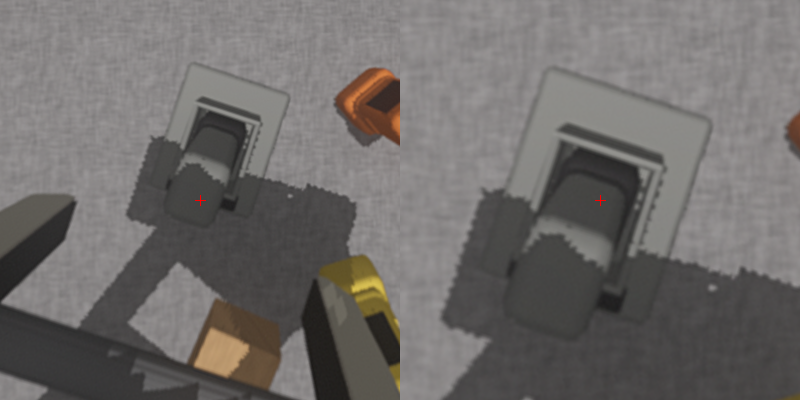

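```bash
python3 -m pendant '[[0.0024,-0.0025,0.02,0,0.093],[0.0024,-0.0025,0.02,0,0.093],[0,0,0.02,0,0.093],[0,0,0.02,0,0.093],[0,0,0.018,0,0.093],[0,0,0,0,0.093],[0,0,0,0,0.01],[0,0,0,0,0.01],[0,0,0,0,0.01],[0,0,0,0,0.01],[0,0,0,0,0.01],[0,0,0,0,0.01]]'
python3 -c "
from h import *
go()"
```

```text
clock: 4.17
eef_pos: [0.4466, -0.3174, 0.1412]
tool_rot: [[0.951, -0.309, 0.001], [-0.309, -0.951, -0.0], [0.001, 0.0, -1.0]]
force: [-0.3, 0.3, 0.3]
width: 0.0576
gripper_force: 0.0
at [ 0.4466 -0.3174  0.1412] psi -0.3142 turn 0.0 shift [0. 0. 0.] t 4.17 F [-0.3  0.3  0.3] w 0.0576 0.0
```

```bash
python3 -m pendant '[[0,0,0,0,0.01],[0,0,0,0,0.01],[0,0,0,0,0.01],[0,0,0,0,0.01],[0,0,0,0,0.01],[0,0,0,0,0.01],[0,0,0,0,0.01],[0,0,0,0,0.01]]'
```

```text
clock: 4.83
eef_pos: [0.4465, -0.3173, 0.1406]
tool_rot: [[0.951, -0.309, -0.0], [-0.309, -0.951, 0.0], [-0.0, -0.0, -1.0]]
force: [-0.6, 0.1, 0.5]
width: 0.0281
gripper_force: 29.9
```

```bash
python3 -m pendant '[[0,0,-0.005,0,0.01],[0,0,-0.01,0,0.01],[0,0,-0.02,0,0.01],[0,0,-0.02,0,0.01],[0,0,-0.02,0,0.01],[0,0,-0.02,0,0.01],[0,0,-0.02,0,0.01],[0,0,-0.02,0,0.01],[0,0,-0.02,0,0.01],[0,0,-0.02,0,0.01],[0,0,-0.015,0,0.01],[0,0,-0.005,0,0.01]]'
python3 -c "
from h import *
go(.577,.052,.335)"
```

```text
clock: 5.83
eef_pos: [0.4466, -0.3175, 0.3389]
tool_rot: [[0.951, -0.309, 0.003], [-0.309, -0.951, -0.002], [0.003, 0.001, -1.0]]
force: [-0.1, -0.0, -0.9]
width: 0.0283
gripper_force: 29.9
at [ 0.4466 -0.3175  0.3389] psi -0.3142 turn 0.0 shift [ 0.0098 -0.3917  0.0039] t 5.83 F [-0.1 -0.  -0.9] w 0.0283 29.9
```

```bash
python3 -m pendant '[[0.001,-0.015,0,0,0.01],[0.001,-0.035,0,0,0.01],[0.001,-0.038,0,0,0.01],[0.001,-0.038,0,0,0.01],[0.001,-0.038,0,0,0.01],[0.001,-0.038,0,0,0.01],[0.001,-0.038,0,0,0.01],[0.001,-0.038,0,0,0.01],[0.001,-0.038,0,0,0.01],[0.001,-0.038,0,0,0.01],[0,-0.027,0,0,0.01],[0,-0.011,0,0,0.01]]' | head -2
python3 -m pendant '[[0,0,0,0,0.01],[0,0,0,0,0.01],[0,0,0,0,0.01]]' >/dev/null
python3 - <<'E'
from h import *
go(.577,.052,.335)
im=manip.get_image("wrist"); cv2.imwrite("pics/scan.png",np.hstack([im,manip.get_image("scene")])[:,:,::-1][:,:,:])
for c in("wrist","scene","top"):
  for q,z in(("label",.105),("mechanism",.075),("scanner",.207)):
    for r in manip.landmark_of(q,c)[:2]: print(c,q,round(r["p"],2),r["location"],at(c,r["location"],z).round(4))
E
python3 -c "
import cv2;i=cv2.imread('pics/scan.png');cv2.imwrite('pics/scan.png',cv2.resize(i,(800,300),interpolation=cv2.INTER_AREA))"
```

```text
clock: 6.83
eef_pos: [0.5776, 0.0555, 0.3347]
at [0.5769 0.0514 0.3355] psi -0.3149 turn 0.0 shift [-0.0001 -0.0006  0.0005] t 7.08 F [-0.1  0.4 -0.2] w 0.028 29.9
wrist label 0.87 [254.1, 169.9] [0.5755 0.0515 0.105 ]
wrist mechanism 0.82 [254.5, 163.6] [0.577  0.0506 0.075 ]
wrist scanner 0.63 [253.6, 190.0] [0.5797 0.051  0.207 ]
scene label 0.75 [296.8, 182.5] [0.568 0.058 0.105]
scene label 0.67 [308.2, 140.5] [0.4128 0.2236 0.105 ]
scene mechanism 0.71 [297.4, 190.8] [0.5682 0.062  0.075 ]
scene scanner 0.95 [116.8, 263.4] [ 0.6893 -0.465   0.207 ]
scene scanner 0.94 [299.3, 154.2] [0.5821 0.0484 0.207 ]
top label 0.64 [224.7, 161.4] [0.5744 0.0548 0.105 ]
top mechanism 0.77 [223.4, 165.5] [0.5687 0.0606 0.075 ]
top scanner 0.69 [399.9, 205.3] [ 0.4586 -0.3751  0.207 ]
top scanner 0.59 [389.6, 260.0] [ 0.3291 -0.3488  0.207 ]
```

View pics/scan.png

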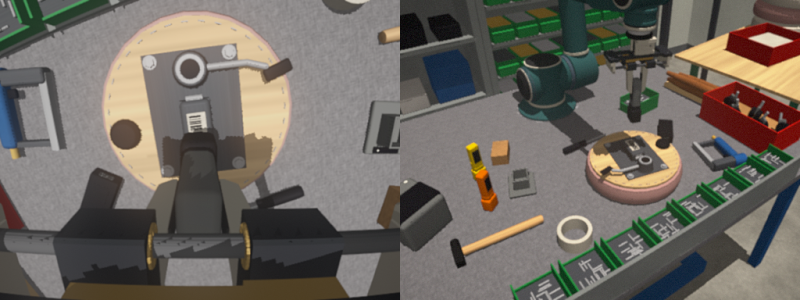

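The scanner hangs above the label. In the right half of the picture the nose is over the housing, and the wrist network's label position agrees within 2 mm. I'll dwell, and fit the mechanism's pose from its four bolt heads.

```bash
python3 -m pendant '[[0,0,0,0,0.01],[0,0,0,0,0.01],[0,0,0,0,0.01],[0,0,0,0,0.01],[0,0,0,0,0.01],[0,0,0,0,0.01],[0,0,0,0,0.01],[0,0,0,0,0.01],[0,0,0,0,0.01],[0,0,0,0,0.01],[0,0,0,0,0.01],[0,0,0,0,0.01]]' |head -2
python3 - <<'E'
from h import *
c=(.595,.045)
im=manip.get_image("wrist"); np.save("scanwrist.npy",im)
cal=manip.calibration("wrist"); r=rect(im,"wrist",c,.081,.14,.0005,cal)
t=rect(np.array(manip.get_image("top")),"top",c,.081,.14,.0005)
cv2.imwrite("pics/bolts.png",cv2.resize(np.hstack([r,t])[:,:,::-1],(800,400),interpolation=cv2.INTER_AREA))
go(.4465,-.3173,.3355)
E
```

```text
clock: 8.63
eef_pos: [0.5771, 0.0524, 0.3356]
at [0.5771 0.0524 0.3356] psi -0.3142 turn 0.0 shift [-1.00e-02  3.92e-01  1.00e-04] t 8.73 F [-0.4 -0.1 -1. ] w 0.0279 29.9
```

View pics/bolts.png

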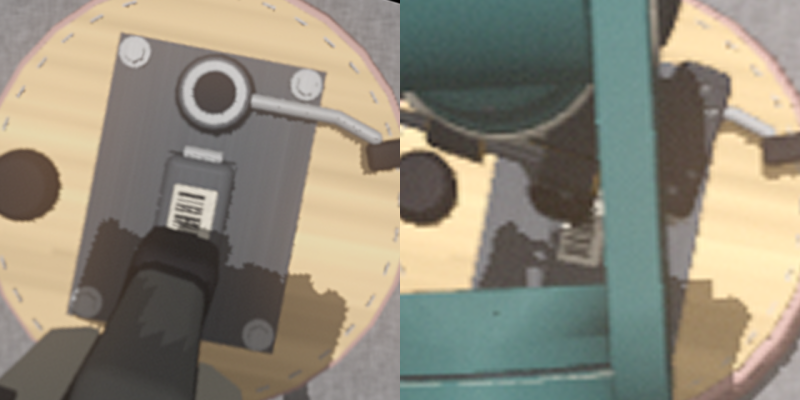

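Bolt heads in the left panel are at (135,52), (306,84), (89,301) and (259,334). They give a mechanism origin of about (0.578,0.051) and a yaw of -0.185. The 1 s dwell is done, so I return the scanner.

```bash
python3 -m pendant '[[-0.001,0.015,0,0,0.01],[-0.001,0.035,0,0,0.01],[-0.001,0.038,0,0,0.01],[-0.001,0.038,0,0,0.01],[-0.001,0.038,0,0,0.01],[-0.001,0.038,0,0,0.01],[-0.001,0.038,0,0,0.01],[-0.001,0.038,0,0,0.01],[-0.001,0.038,0,0,0.01],[-0.001,0.038,0,0,0.01],[0,0.027,0,0,0.01],[0,0.011,0,0,0.01]]' | head -2
python3 -m pendant '[[0,0,0.01,0,0.01],[0,0,0.02,0,0.01],[0,0,0.02,0,0.01],[0,0,0.02,0,0.01],[0,0,0.02,0,0.01],[0,0,0.01,0,0.01],[0,0,0,0,0.01],[0,0,0,0,0.01]]'|tail -3
python3 -c "
from h import *
go(.4465,-.3173,.1406,-.3142)"
```

```text
clock: 9.73
eef_pos: [0.4445, -0.3205, 0.3355]
force: [-0.9, -0.1, -0.3]
width: 0.0279
gripper_force: 29.9
at [ 0.4466 -0.3168  0.2359] psi -0.3136 turn 0.0006 shift [0.     0.0005 0.0953] t 10.4 F [-0.9 -0.1 -0.3] w 0.0279 29.9
```

Scanner did not slip (exact return pose). Lower it and release.

```bash
python3 -m pendant '[[0,0.0005,0.02,0,0.01],[0,0,0.02,0,0.01],[0,0,0.02,0,0.01],[0,0,0.012,0,0.01],[0,0,0.01,0,0.01],[0,0,0.006,0,0.01],[0,0,0.004,0,0.01],[0,0,0.002,0,0.01],[0,0,0,0,0.01],[0,0,0,0,0.01]]'
python3 -c "
from h import *
go(.4465,-.3173,.1406,-.3142)"
```

```text
clock: 11.23
eef_pos: [0.4465, -0.318, 0.1423]
tool_rot: [[0.951, -0.309, 0.001], [-0.309, -0.951, -0.001], [0.001, 0.0, -1.0]]
force: [0.1, 0.3, -1.9]
width: 0.0277
gripper_force: 29.9
at [ 0.4465 -0.318   0.1423] psi -0.3143 turn -0.0001 shift [-0.0002 -0.0006  0.0017] t 11.23 F [ 0.1  0.3 -1.9] w 0.0277 29.9
```

```bash
python3 -m pendant '[[0,0,0.0015,0,0.01],[0,0,0,0,0.01],[0,0,0,0,0.06],[0,0,0,0,0.06],[0,0,0,0,0.06],[0,0,0,0,0.06],[0,0,0,0,0.06],[0,0,0,0,0.06],[0,0,0,0,0.06]]'
python3 -m pendant '[[0,0,-0.01,0,0.07],[0,0,-0.02,0,0.08],[0,0,-0.035,0,0.093],[0,0,-0.035,0,0.093],[0,0,-0.035,0,0.093],[0,0,-0.02,0,0.093],[0,0,0,0,0.093],[0,0,0,0,0.093]]'
python3 - <<'E'
from h import *
for q,z in(("scanner",.012),):
  for c in("wrist","scene","top"):
    manip.get_image(c)
    for r in manip.landmark_of(q,c)[:3]: print(c,round(r["p"],2),np.round(r["location"]),at(c,r["location"],z).round(3))
go(.48,.27,.32,-.72)
go(.55,.27,.32,-.72)
E
```

```text
clock: 11.98
eef_pos: [0.4463, -0.3178, 0.1401]
tool_rot: [[0.951, -0.309, -0.0], [-0.309, -0.951, 0.0], [-0.0, -0.0, -1.0]]
force: [-0.4, 0.4, 1.2]
width: 0.0598
gripper_force: 0.0
clock: 12.65
eef_pos: [0.4465, -0.3179, 0.2968]
tool_rot: [[0.951, -0.309, 0.002], [-0.309, -0.951, -0.001], [0.002, 0.001, -1.0]]
force: [-0.5, -0.3, -2.2]
width: 0.093
gripper_force: 0.0
wrist 0.97 [345. 215.] [ 0.33  -0.418  0.012]
wrist 0.61 [330. 110.] [ 0.479 -0.433  0.012]
scene 0.83 [115. 267.] [ 0.5   -0.447  0.012]
scene 0.64 [157. 236.] [ 0.454 -0.315  0.012]
scene 0.63 [105. 230.] [ 0.355 -0.425  0.012]
top 0.7 [394. 260.] [ 0.321 -0.421  0.012]
top 0.56 [127. 123.] [0.7   0.355 0.012]
top 0.5 [356. 216.] [ 0.442 -0.316  0.012]
at [ 0.4461 -0.3177  0.2942] psi -0.3142 turn 0.4058 shift [-0.362  -0.4641 -0.0258] t 12.95 F [-0.4  1.  -0. ] w 0.0932 0.0
at [ 0.4461 -0.3177  0.2942] psi -0.3142 turn 0.4058 shift [-0.3094 -0.5103 -0.0258] t 12.95 F [-0.4  1.  -0. ] w 0.0932 0.0
```

The scanner is docked and released (scene landmark at (0.454,-0.315)). Next I look at the bare mechanism from above on the way to the cover.

```bash
python3 -m pendant '[[0,0,-0.01,-0.065,0.093],[0,0,-0.01,-0.064,0.093]]'>/dev/null
python3 -c "
from h import *
go(.578,.051,.33,-.185)"
```

```text
at [ 0.4461 -0.3177  0.3143] psi -0.1825 turn 0.0025 shift [ 0.0619 -0.3866 -0.0157] t 13.12 F [ 0.5  0.2 -0. ] w 0.0926 0.0
```

```bash
python3 -m pendant '[[0.006,-0.02,-0.003,0,0.093],[0.006,-0.036,-0.003,0,0.093],[0.006,-0.036,-0.003,0,0.093],[0.006,-0.036,-0.003,0,0.093],[0.006,-0.036,-0.003,0,0.093],[0.006,-0.036,0,0,0.093],[0.006,-0.036,0,0,0.093],[0.005,-0.036,0,0,0.093],[0.005,-0.036,0,0,0.093],[0.005,-0.036,0,0,0.093],[0.005,-0.032,0,0,0.093],[0,-0.01,0,0,0.093]]'|head -2
python3 -m pendant '[[0,0,0,0,0.093],[0,0,0,0,0.093],[0,0,0,0,0.093]]'>/dev/null
cat >> h.py <<'E'
def bolts():
    from scipy.optimize import least_squares
    cal=manip.calibration("wrist"); im=manip.get_image("wrist"); c=(.595,.045); m=.0005
    r=rect(im,"wrist",c,.081,.14,m,cal); g=cv2.GaussianBlur(cv2.cvtColor(r,cv2.COLOR_RGB2GRAY),(0,0),2)
    b0=np.array([[-68,62],[-68,-62],[113,62],[113,-62]])/1000; out=[]
    Rm=lambda a:np.array([[np.cos(a),-np.sin(a)],[np.sin(a),np.cos(a)]])
    for b in b0:
        w=np.array([.578,.051])+Rm(-.185)@b; k=np.array([(c[1]+.14-w[1])/m,(c[0]+.14-w[0])/m]).astype(int)
        s=g[k[1]-30:k[1]+30,k[0]-30:k[0]+30]; th=cv2.threshold(s,0,255,cv2.THRESH_OTSU)[1]
        # hue-less bright blob: head against dark plate; drop yellow wood
        hs=cv2.cvtColor(r[k[1]-30:k[1]+30,k[0]-30:k[0]+30],cv2.COLOR_RGB2HSV)[...,1]
        th[hs>60]=0; n,L,st,ce=cv2.connectedComponentsWithStats(th)
        i=1+np.argmax(st[1:,4]) ; q=k-30+ce[i]; out.append([c[0]+.14-q[1]*m,c[1]+.14-q[0]*m]); print(b,out[-1],st[i])
    out=np.array(out); f=lambda p:((p[:2]+(b0@Rm(p[2]).T)*p[3])-out).ravel()
    s=least_squares(f,[.578,.051,-.185,1],loss="soft_l1",f_scale=.001); print("mech",s.x.round(4),"res mm",(s.fun*1000).round(1)); return im,r
E
python3 - <<'E'
from h import *
go(); im,r=bolts(); cv2.imwrite("pics/mech.png",np.hstack([cv2.resize(im,(512,384)),cv2.resize(r,(280,384))])[:,:,::-1])
for q,z in(("label",.105),("mechanism",.075),("seat_plate",.075),("cover",0),("socket_cap",.072)):
    for x in manip.landmark_of(q,"wrist")[:2]: print(q,round(x["p"],2),x["location"],at("wrist",x["location"],z).round(4))
E
```

```text
clock: 14.12
eef_pos: [0.579, 0.0537, 0.3291]
at [0.5781 0.0492 0.33  ] psi -0.1859 turn 0.0 shift [0. 0. 0.] t 14.37 F [ 0.6 -0.2  0.2] w 0.0931 0.0
[-0.068  0.062] [np.float64(0.5248682310469314), np.float64(0.13265072202166064)] [  3   0  23  48 554]
[-0.068 -0.062] [np.float64(0.5003398091342877), np.float64(0.004622017723244692)] [   6    8   43   45 1467]
[0.113 0.062] [np.float64(0.6997110682110682), np.float64(0.09122136422136422)] [   6    9   48   46 1554]
[ 0.113 -0.062] [np.float64(0.6763730482009505), np.float64(-0.029275627970129003)] [   7   11   43   45 1473]
mech [ 0.5785  0.0531 -0.1983  0.9925] res mm [-0.4 -5.9 -0.2  1.5  0.8  0.2 -0.1 -0. ]
label 0.56 [252.3, 170.3] [0.5778 0.051  0.105 ]
mechanism 0.65 [253.0, 163.1] [0.5804 0.0498 0.075 ]
seat_plate 0.6 [308.8, 269.3] [0.4151 0.0005 0.075 ]
seat_plate 0.36 [488.5, 194.9] [ 0.478  -0.2627  0.075 ]
cover 0.77 [111.9, 237.2] [0.4877 0.3068 0.    ]
socket_cap 0.59 [157.7, 158.4] [0.6091 0.1701 0.072 ]
```

View pics/mech.png

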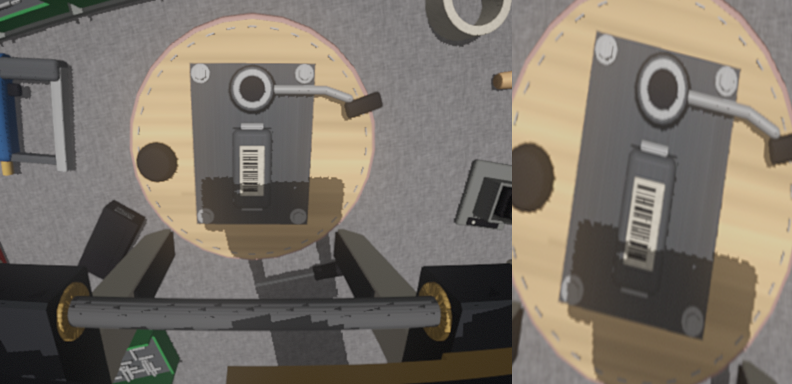

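The bare mechanism is fully visible, with the label at (252,170) and bolts at (200,73), (304,73), (298,216) and (206,215). The last one is in shadow and its fit is unreliable. The other three give the origin (0.578,0.0515) and yaw -0.19. The cover is at (113,240). I'll hover over it next.

```bash
python3 -m pendant '[[0,0,0,0.11,0.093],[0,0,0,0.11,0.093],[0,0,0,0.11,0.093],[0,0,0,0.1,0.093],[0,0,0,0.1,0.093]]'>/dev/null
python3 -c "
from h import *
go(.488,.303,.25,-.72)"
```

```text
at [0.5783 0.0499 0.3302] psi -0.7206 turn -0.0006 shift [-0.2348 -0.1308  0.0802] t 15.08 F [-1.2 -1.2 -0.6] w 0.0929 0.0
```

```bash
python3 -m pendant '[[-0.02,-0.011,0,0,0.093],[-0.03,-0.017,0.005,0,0.093],[-0.03,-0.017,0.005,0,0.093],[-0.03,-0.017,0.01,0,0.093],[-0.03,-0.017,0.01,0,0.093],[-0.03,-0.017,0.02,0,0.093],[-0.03,-0.017,0.02,0,0.093],[-0.025,-0.013,0.01,0,0.093],[-0.01,-0.005,0,0,0.093],[0,0,0,0,0.093],[0,0,0,0,0.093],[0,0,0,0,0.093]]' >/dev/null
cat >> h.py <<'E'
def cover(c,show=None,z=.036,cam="wrist"):
    cal=manip.calibration(cam); r=rect(manip.get_image(cam),cam,c,z,.1,.0005,cal)
    if show: cv2.imwrite("pics/"+show,r[:,:,::-1])
    g=cv2.GaussianBlur(r.max(2),(0,0),1.5)
    for th in(45,60,75): print("cover",th,blob(g<th,c))
E
python3 - <<'E'
from h import *
go(); cover((.488,.303),"cov.png")
manip.get_image("wrist")
for x in manip.landmark_of("cover","wrist")[:2]: print(round(x["p"],2),x["location"],at("wrist",x["location"],0).round(4))
E
```

```text
at [0.4876 0.3022 0.2511] psi -0.716 turn 0.0 shift [0. 0. 0.] t 16.08 F [ 0.6 -0.1 -0.1] w 0.0931 0.0
cover 45 (array([0.46662316, 0.3169681 ], dtype=float32), np.float32(0.061298523), np.float32(0.05501893), np.float32(-0.76579297))
cover 60 (array([0.4774431 , 0.30871722], dtype=float32), np.float32(0.092554204), np.float32(0.057633568), np.float32(-0.72664243))
cover 75 (array([0.4800432 , 0.29290506], dtype=float32), np.float32(0.12070528), np.float32(0.08057842), np.float32(-0.72546977))
```

View pics/cov.png

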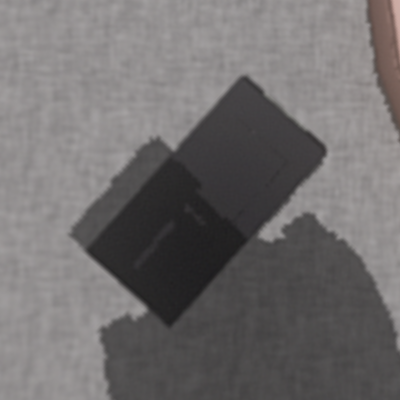

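The rectified view shows the cover's corners at (244,77), (327,150), (169,326) and (87,248), so its centre is (0.488,0.2996) and its yaw -0.737. The size matches at 118 mm. Descend and grip.

```bash
python3 -m pendant '[[0.002,0.002,0.02,0.021,0.093],[0,0,0.03,0,0.093],[0,0,0.03,0,0.093],[0,0,0.03,0,0.093],[0,0,0.03,0,0.093],[0,0,0.03,0,0.093],[0,0,0.025,0,0.093],[0,0,0.017,0,0.093],[0,0,0.009,0,0.093],[0,0,0,0,0.093],[0,0,0,0,0.093]]'|head -2
python3 -m pendant '[[0,0,0,0,0.04],[0,0,0,0,0.04],[0,0,0,0,0.04],[0,0,0,0,0.04],[0,0,0,0,0.04],[0,0,0,0,0.04],[0,0,0,0,0.04],[0,0,0,0,0.04],[0,0,0,0,0.04],[0,0,0,0,0.04]]'
python3 -c "
from h import *
go(.488,.2996,.03,-.737)"
```

```text
clock: 17.15
eef_pos: [0.4875, 0.3002, 0.0299]
clock: 17.98
eef_pos: [0.4871, 0.3004, 0.0294]
tool_rot: [[0.741, -0.671, 0.0], [-0.671, -0.741, 0.0], [0.0, -0.0, -1.0]]
force: [-2.7, -0.4, 5.4]
width: 0.058
gripper_force: 30.0
at [0.4871 0.3004 0.0294] psi -0.7361 turn 0.0009 shift [ 0.0013 -0.     -0.0006] t 17.98 F [-2.7 -0.4  5.4] w 0.058 30.0
```

```bash
python3 -m pendant '[[0,0,-0.01,0,0.04],[0,0,-0.02,0,0.04],[0,0,-0.03,0,0.04],[0,0,-0.03,0,0.04],[0,0,-0.03,0,0.04],[0,0,-0.03,0,0.04],[0,0,-0.02,-0.1,0.04],[0,0,-0.01,-0.11,0.04],[0,0,0,-0.11,0.04],[0,0,0,-0.11,0.04],[0,0,0,-0.11,0.04],[0,0,0,0,0.04]]'
python3 -c "
from h import *
go(.578,.0515,.2,-.19)"
```

```text
clock: 18.98
eef_pos: [0.4869, 0.3003, 0.2096]
tool_rot: [[0.982, -0.19, 0.0], [-0.19, -0.982, 0.0], [0.0, -0.0, -1.0]]
force: [0.7, 0.0, -0.7]
width: 0.0579
gripper_force: 30.0
at [0.4869 0.3003 0.2096] psi -0.1907 turn -0.0007 shift [0.1364 0.2271 0.0096] t 18.98 F [ 0.7  0.  -0.7] w 0.0579 30.0
```

```bash
python3 -m pendant '[[0.01,0.017,0,0,0.04],[0.016,0.026,0,0,0.04],[0.018,0.03,0,0,0.04],[0.018,0.03,0,0,0.04],[0.018,0.03,0,0,0.04],[0.018,0.03,0,0,0.04],[0.018,0.03,0,0,0.04],[0.013,0.022,0,0,0.04],[0.007,0.012,0,0,0.04],[0,0,0,0,0.04],[0,0,0,0,0.04],[0,0,0,0,0.04]]'|head -2
python3 - <<'E'
from h import *
go(.578,.0515,.2,-.19); im=manip.get_image("wrist"); cv2.imwrite("pics/held.png",cv2.resize(im,(768,576))[:,:,::-1])
o=manip.observe(); p=np.array(o["eef_pos"]);R=np.array(o["tool_rot"])
for a in(-.0595,.0595):
  for b in(-.029,.029):
    print(a,b,(proj("wrist",p+R@np.array([a,b,-.0066]))*1.5).round(),(proj("wrist",p+R@np.array([a,b,.0294]))*1.5).round())
for x in manip.landmark_of("cover","wrist")[:2]: print(x)
E
```

```text
clock: 19.98
eef_pos: [0.5759, 0.0521, 0.2092]
at [0.5759 0.0521 0.2092] psi -0.197 turn -0.007 shift [0.0022 0.0002 0.0092] t 19.98 F [-0.6 -0.6 -0.7] w 0.0577 30.0
-0.0595 -0.029 [302. 550.] [314. 485.]
-0.0595 0.029 [460. 550.] [447. 485.]
0.0595 -0.029 [279. 225.] [300. 210.]
0.0595 0.029 [482. 225.] [462. 209.]
{'location': [249.8, 241.6], 'p': 0.66}
```

View pics/held.png

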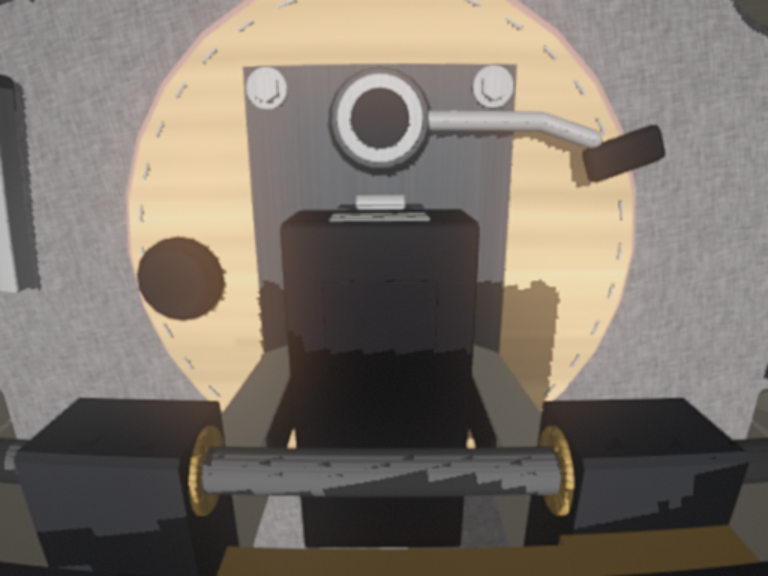

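The held cover sits squarely, with its far top edge at row 226 (225 predicted) and columns 281–478. The clip is at (380,202), the socket at (380,119) and the bolts at (267,88) and (494,87). I use these for the final alignment.

Run:
```python
from h import *
o=manip.observe(); p=np.array(o["eef_pos"]);R=np.array(o["tool_rot"])
for n,px,z in(("b+y",(267,88),.081),("b-y",(494,87),.081),("sock",(380,119),.109),("clip",(380,202),.087),("covL",(281,228),.2158),("covR",(478,228),.2158)):
    w=at("wrist",np.array(px)/1.5,z); print(n,w.round(4),(R.T@(w-p)).round(4))
go(.578,.0515,.2,-.19)
```

```text
b+y [0.6985 0.0903 0.081 ] [ 0.1129 -0.061   0.1282]
b-y [ 0.6752 -0.0291  0.081 ] [0.1133 0.0607 0.1282]
sock [0.6688 0.0344 0.109 ] [ 0.0947 -0.0004  0.1002]
clip [0.6272 0.0427 0.087 ] [ 0.0522 -0.0005  0.1222]
covL [0.6389 0.069  0.2158] [ 0.0587 -0.0285 -0.0066]
covR [0.628  0.0137 0.2158] [ 0.0586  0.0278 -0.0066]
at [0.5759 0.0524 0.2092] psi -0.1956 turn -0.0056 shift [0.0023 0.0005 0.0092] t 20.08 F [ 1.4  0.3 -1.3] w 0.0576 30.0
```

```bash
python3 -m pendant '[[0.001,0,0.01,-0.003,0.04],[0,0,0.015,0,0.04],[0,0,0.02,0,0.04],[0,0,0.015,0,0.04],[0,0,0.01,0,0.04],[0,0,0.005,0,0.04],[0,0,0.004,0,0.04],[0,0,0.003,0,0.04],[0,0,0.003,0,0.04],[0,0,0,0,0.04]]'
python3 -c "
from h import *
go(.577,.052,.122,-.193)"
```

```text
clock: 20.92
eef_pos: [0.5772, 0.051, 0.1241]
tool_rot: [[0.981, -0.192, 0.0], [-0.192, -0.981, -0.0], [0.0, -0.0, -1.0]]
force: [-0.8, -0.2, -0.6]
width: 0.0575
gripper_force: 30.0
at [0.5772 0.051  0.1241] psi -0.1932 turn -0.0002 shift [-0.0004 -0.0009  0.0021] t 20.92 F [-0.8 -0.2 -0.6] w 0.0575 30.0
```

The cover is around the housing with no side force. Now press on.

```bash
python3 -m pendant '[[0,0,0.002,0,0.04],[0,0,0.002,0,0.04],[0,0,0.002,0,0.04],[0,0,0.001,0,0.04],[0,0,0,0,0.04]]'
python3 -m pendant '[[0,0,0.002,0,0.04],[0,0,0.002,0,0.04],[0,0,0.001,0,0.04],[0,0,0,0,0.04]]'
```

```text
clock: 21.33
eef_pos: [0.5774, 0.0511, 0.1178]
tool_rot: [[0.981, -0.192, 0.001], [-0.192, -0.981, 0.0], [0.001, -0.0, -1.0]]
force: [0.2, -0.1, 5.5]
width: 0.0576
gripper_force: 30.0
clock: 21.67
eef_pos: [0.5772, 0.0511, 0.1124]
tool_rot: [[0.981, -0.192, 0.0], [-0.192, -0.981, 0.0], [0.0, -0.0, -1.0]]
force: [-0.0, 0.7, 3.8]
width: 0.0578
gripper_force: 30.0
```

```bash
python3 -m pendant '[[0,0,0.002,0,0.04],[0,0,0.002,0,0.04],[0,0,0.002,0,0.04],[0,0,0,0,0.04]]'
python3 -m pendant '[[0,0,0.001,0,0.04],[0,0,0.001,0,0.04],[0,0,0,0,0.04],[0,0,0,0,0.04]]'
```

```text
clock: 22.0
eef_pos: [0.5767, 0.051, 0.105]
tool_rot: [[0.981, -0.192, -0.001], [-0.192, -0.981, -0.0], [-0.001, 0.0, -1.0]]
force: [-0.4, 0.4, -7.8]
width: 0.0578
gripper_force: 30.0
clock: 22.33
eef_pos: [0.5772, 0.051, 0.1044]
tool_rot: [[0.981, -0.192, 0.0], [-0.192, -0.981, -0.0], [0.0, -0.0, -1.0]]
force: [-1.5, 0.4, 1.0]
width: 0.0582
gripper_force: 30.0
```

```bash
python3 -m pendant '[[0,0,0.0005,0,0.04],[0,0,0,0,0.04],[0,0,0,0,0.04]]' | grep -E "eef|force"
python3 -m pendant '[[0,0,0.0005,0,0.04],[0,0,0,0,0.04],[0,0,0,0,0.04]]'| grep -E "eef|force"
```

```text
eef_pos: [0.5772, 0.051, 0.1044]
force: [-5.8, -0.1, 7.2]
gripper_force: 30.0
eef_pos: [0.5773, 0.051, 0.1044]
force: [-8.1, -0.8, 11.9]
gripper_force: 30.0
```

```bash
python3 -m pendant '[[-0.0003,0,0,0,0.04],[0,0,0,0,0.04],[0,0,0,0,0.04],[0,0,0,0,0.04],[0,0,0,0,0.04],[0,0,0,0,0.04]]' | grep -E "eef|force|tool"
python3 - <<'E'
from h import *
save("wrist","fin.png")
go()
for c in ("scene","top"):
  manip.get_image(c)
  for x in manip.landmark_of("scanner",c)[:4]: print(c,round(x["p"],2),at(c,x["location"],.012).round(3))
  for x in manip.landmark_of("socket_cap",c)[:1]: print("cap",at(c,x["location"],.072).round(3))
E
```

```text
eef_pos: [0.5772, 0.051, 0.1044]
tool_rot: [[0.981, -0.192, 0.001], [-0.192, -0.981, -0.0], [0.001, -0.0, -1.0]]
force: [-4.8, -1.5, 10.5]
gripper_force: 30.0
at [0.5772 0.051  0.1044] psi -0.1932 turn 0.0 shift [0. 0. 0.] t 23.38 F [-4.8 -0.1 10.7] w 0.0577 30.0
scene 0.98 [ 0.451 -0.321  0.012]
scene 0.84 [ 0.341 -0.425  0.012]
cap [0.594 0.179 0.072]
top 0.62 [ 0.323 -0.426  0.012]
top 0.56 [ 0.443 -0.319  0.012]
```

View pics/fin.png

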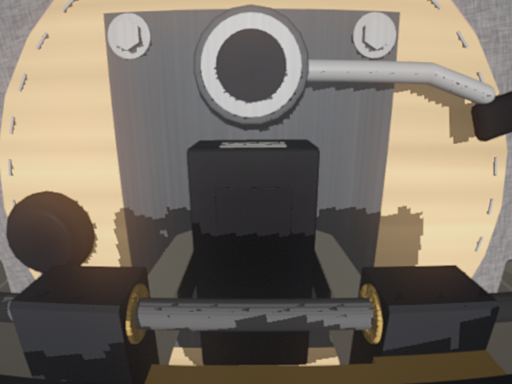

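The cover sits square on the plate (far edge at row 142, columns 190–318) and the cap at (50,232) hasn't moved. The scanner is docked, and the press is a steady 10.6 N. Handing in.

```bash
python3 -c "
from bench import manip
print(manip.hand_in())"
```

```text
the job is handed in; nothing more can be done
None
```

I scanned the label and put the scanner back in its cradle, then pressed the cover home on the housing, handing in at about 23 s with the gripper still pushing down at about 10.5 N; the clips seemed to snap (the push force dropped suddenly), but I had no direct reading of them, and the hand-in returned no verdict.

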